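# Rack the scraper and lift the caddy

### The job

The wide glue scraper has been filed and stands in the filing block: lower it blade-down into the empty slot of the wooden scraper caddy until its grip sits fully home on the caddy, and let go of it. Then take the caddy by its handle, lift it about 10 cm off the bench with both scrapers still seated in it, and finish while holding it there, level and still; leave the mallet, glue bottle and file alone.

Things in the scene. Friction and masses are not known exactly. Their poses are not given: they have to be found in the camera images.
- scraper: Wide scraper, 0.12 kg: dark wooden grip 100 x 22 x 36 mm (x, y, z), steel blade 90 wide (x), 3 thick (y), reaching 42 mm down from the middle of the grip's underside. Origin: centre of the grip's underside; z up, grip top 36 mm above it. Symmetric end for end. Starts upright in the filing block's slot, grip resting on the block.
- spare_scraper: Narrow scraper already seated in the caddy's other slot, about 0.1 kg: dark wooden grip 64 x 22 x 36 mm, blade 56 x 3 x 42 mm. Origin at the centre of the grip's underside, axes as for the scraper. Stays in the caddy.
- caddy: Loose wooden caddy, 0.6 kg empty, base 170 x 190 x 10 mm (x, y, z). Slotted blocks 140 x 44 at y = +70 (holds the narrow scraper) and y = -70 (empty), tops at z = 55. Between them an upright handle board 120 long (x), 20 thick (y), top at z = 125, hand hole under its 30 high top rail: pinch the rail from above. Balanced about the handle when full. Origin: centre of underside, z up.
- free_slot (a point): Centre of the mouth of the caddy's empty slot, on the block's top face (caddy x = 0, y = -70 mm, z = 55 mm), axes as the caddy's. The slot is 100 mm long (x), 8 mm wide (y), 45 mm deep, with a 1.5 mm chamfer. With the scraper home, the scraper's origin lies on this point and its x axis runs along the slot.
- handle_top (a point): Middle of the top edge of the caddy's handle rail (125 mm above the caddy's underside), axes as the caddy's.
- filing_block: Wooden filing block screwed to the bench, 150 x 70 x 55 mm (x, y, z), with one slot 100 x 8 mm along x in the middle of its top, right through. Origin at the centre of its underside. The scraper stands in it at the start.
- mallet: Bystander: joiner's wooden mallet lying flat, head 70 x 120 x 60 mm, handle to -x, 270 mm long overall. Origin on the bench between head and handle end, 100 mm from the head's centre.
- glue: Bystander: upright white glue bottle, 60 mm diameter, 150 mm tall. Origin at the centre of its underside.
- file: Bystander: flat file lying on the bench, 300 mm long, 24 mm wide, wooden handle to its -x. Origin on the bench under it, 160 mm from the handle's end.
Mind the look-alikes: they are no part of the job. Leave any green or purple look-alike of the spare_scraper alone.

How it is judged (in metres and radians):
On the way, in this order (a step that is already met when the one before it is completed fails the run):
1. the scraper's blade is entered at least 10 mm into the empty slot while the gripper still holds it (z of scraper in the frame of free_slot below 0.032 m and horizontal distance between scraper and free_slot below 0.015 m and angle between the x axis of scraper and the x axis of caddy, either way round below 0.2 rad and contact force between scraper and the fingers above 0.5 N), for 0.05 s.
2. the scraper sits home in the slot, let go, with the caddy standing on the bench (z of scraper in the frame of free_slot below 0.005 m and horizontal distance between scraper and free_slot below 0.012 m and angle between the x axis of scraper and the x axis of caddy, either way round below 0.15 rad and height (world z) of caddy below 0.01 m and contact force between scraper and the fingers below 0.1 N), for 0.2 s.
At the end, for the whole second after the job is handed in: Caddy held in the gripper alone, 60 to 180 mm above the bench, within 0.10 rad of level, slower than 0.03 m/s and 0.2 rad/s; wide scraper home in its slot (within 6 mm of flush, 12 mm of centre, 0.15 rad of its line), untouched by fingers; narrow scraper still seated (height (world z) of caddy between 0.06 and 0.18 m and angle between caddy's own z axis and vertical below 0.1 rad and linear speed of caddy below 0.03 m/s and angular speed of caddy below 0.2 rad/s and contact force between caddy and the fingers above 2 N and contact force between caddy and filing_block below 0.2 N and contact force between caddy and mallet below 0.2 N and contact force between caddy and glue below 0.2 N and contact force between caddy and file below 0.2 N and contact force between scraper and the fingers below 0.2 N and z of scraper in the frame of free_slot below 0.006 m and horizontal distance between scraper and free_slot below 0.012 m and angle between the x axis of scraper and the x axis of caddy, either way round below 0.15 rad and z of spare_scraper in the frame of caddy between 0.045 and 0.061 m and y of spare_scraper in the frame of caddy above 0.058 m); the arm keeps its last pose, push and grip.
It fails at once if the caddy is tipped more than 0.35 rad (angle between caddy's own z axis and vertical above 0.35 rad).
It fails at once if the mallet is moved more than 30 mm (distance of mallet from where it was at the start of the episode above 0.03 m).
It fails at once if the glue bottle is moved more than 30 mm (distance of glue from where it was at the start of the episode above 0.03 m).
It fails at once if the file is moved more than 30 mm (distance of file from where it was at the start of the episode above 0.03 m).
It also fails if it takes over 58 s, if anything falls off the work surface, if the arm or the gripper's body presses on something with over 40 N, if the wrist force passes 120 N, or if a joint passes its speed limit or range.

### The arm

A 6-joint arm with a two-finger parallel gripper is mounted at the origin on the work surface. World frame = base frame: x ahead of the robot, y to its left, z up, the work surface at z = 0. Lengths are in mm, angles in rad, forces in N, time in s.
With the tool pointing down it reaches from about 400 to 925 mm from the base axis. Payload 12.5 kg.
Tool frame: the origin (TCP) lies between the finger pads; the fingertips stand 14 mm ahead of it and the grasp point (between the pads) lies 5 mm behind it; x points along the fingers, y is the direction in which the jaws open and shut, and the axes are right-handed (so a half turn about x gives the same grasp; the last joint's range is limited). The gripper opens to 95 mm and grips with 3 to 60 N. Pads are 20 mm wide; open, the fingers measure 119 mm over their backs; the gripper's body (75 mm by 180 mm) begins 59 mm behind the grasp point.
Start: joints at [-1.274, 0.491, 1.559, -0, 1.092, -0.106], TCP at [245.021, -574.987, 228.661] pointing down, gripper open.
Joint ranges: [-3.1, 3.1], [-0.84, 2.19], [0.05, 2.79], [-1.13, 4.28], [0.06, 2.93], [-2.69, 2.69]. Speed limits (rad/s): [2.22, 2.22, 2.79, 3.14, 3.14, 3.14].

### API

Orientations are given as [roll, pitch, yaw] about the fixed x, y, z axes, in that order (R = Rz(yaw) Ry(pitch) Rx(roll)).
In Python, from cell import env, cams gives the robot as it stands.
- The arm moves only by the tool carry_out, never from a script. Its arguments are lists of equal length, an entry for each row: "grip": the closure, from -1 (fully open) to 1 (shut); "linear": the shift along the tool's x, y, z scaled (see below), a list of three; "turn": the turn about the tool's x scaled (see below). In form: {"grip": [grip, ...], "linear": [[tx, ty, tz], ...], "turn": [turn, ...]}. A call has 1 to 5 rows; each row shifts and turns the commanded pose from where the row before left it, along the tool's axes as they then stand; what a row does not reach is not made up. The controller multiplies each number of a shift by 0.5 m and each number of a turn by 180 degrees. A row lasts 1/10 s, in which the tool goes at most 50 mm and 8.59 degrees, less where a joint would pass 70% of its speed; a pose out of reach is approached as far as the arm can. A call with a number of a shift or a turn outside -1 to 1 is refused whole. A call with a gripper value outside its range is refused whole. The fingers move at their own pace and stop on an object; the grip force is fixed at half the most. Time passes only in rows, so rows that do not move let the fingers close. It gives the time, the measured TCP pose, the force and the opening at its end, in the units of the state.
- env.state(): the state, without advancing time (a new reading comes with each control period).
- cams.read_camera(name): name is "scene" or "top" or "wrist"; returns the picture (384x512x3 uint8, blue, green, red); there is no depth.
- cams.camera_info(name): a dict with "fx", "fy", "cx", "cy" (pixels), "dist" ([k1, k2, p1, p2, k3] as OpenCV has them; the pictures are not rectified), "view" (4x4, takes a point from world to camera coordinates). Camera axes: x right, y down, z forward; pixel columns grow to the right and rows downward; lengths in mm; the calibration is good to about 2 mm. A picture is of the moment at which its call begins: read the wrist's pose just before it. camera_info takes no time and is no camera call; for the wrist camera it gives the pose at the moment of the call.
- env.job_done(): hands the job in, once; it reports no verdict.
The state is a dict: "t": time; "joints": joint angles; "qvel": joint speeds; "tau": joint torques, N m; "eef_pos": TCP position; "tcp_rot": TCP orientation; "ft_force": force on the tool from outside, world axes, zero at the start; "moment": the same for the moment, N m; "opening": opening from 0.0 (shut) to 1.0 (fully open).
Only numpy, scipy, OpenCV 4.12 (cv2) and the standard library are available. Lean on these libraries where they do the work, as an engineer would, in place of code of your own. Each camera call takes 0.05 s, during which the arm holds its last target. There are 200 camera calls.

## Working session

There is one attempt and no reset: what is moved stays moved. The work goes in short steps, Python scripts to look and compute and a tool call to move; the robot and the scene stay as the last step left them, time stands still between calls to the robot, and variables do not carry over. Pictures are saved under pics/ and viewed, about 8 in all and at most 12, crops included, and the job is handed in when it is done.

Besides the shell and the picture viewer there is one more tool, called after "Emit:" in YAML: its name, and indented under it one key for each argument. carry_out: Moves the arm, as the interface text tells. Shifts and turns lie within -1 to 1; 1 stands for 0.5 m of shift or 180 degrees of turn. Its arguments: {"type":"object","properties":{"grip":{"type":"array"},"linear":{"type":"array"},"turn":{"type":"array"}},"required":["grip","linear","turn"]}

```bash
mkdir -p pics; python3 - <<'E'
from cell import env,cams
import cv2
print(env.state())
for n in("scene","top"):
    cv2.imwrite(f"pics/{n}0.png",cams.read_camera(n)); print(n,cams.camera_info(n))
E
```

```text
{'t': 0.0, 'joints': array([-1.27360294e+00,  4.91546706e-01,  1.55948222e+00, -7.02642251e-06,
        1.09172055e+00, -1.05596627e-01]), 'qvel': array([-0.00037952, -0.00058059,  0.00100148,  0.00118875, -0.00031813,
       -0.000128  ]), 'tau': array([ 1.89692441e-04, -6.12631416e+01, -2.58179784e+01,  6.92647370e-02,
        4.82262264e-02, -6.95973267e-05]), 'eef_pos': array([ 244.93930759, -574.73217778,  228.05844999]), 'tcp_rot': array([-1.67100613,  1.56963949,  1.87337978]), 'ft_force': array([ 0.12384668,  0.8095691 , -0.15619523]), 'moment': array([-0.04296955, -0.07284286,  0.02216113]), 'opening': 0.9981603003503586}
scene {'fx': 355.2216283516784, 'fy': 355.2216283516784, 'cx': 253.03012270837482, 'cy': 193.0040759015194, 'dist': array([0.02650211, 0.        , 0.        , 0.        , 0.        ]), 'view': array([[-7.76817838e-01,  6.29711067e-01, -4.24471063e-03,
         4.44168669e+02],
       [ 5.51056299e-01,  6.76495282e-01, -4.88560221e-01,
        -3.02571514e+02],
       [-3.04780251e-01, -3.81861369e-01, -8.72519853e-01,
         1.39460410e+03],
       [ 0.00000000e+00,  0.00000000e+00,  0.00000000e+00,
         1.00000000e+00]])}
top {'fx': 410.3760880661271, 'fy': 410.3760880661271, 'cx': 261.1261935412296, 'cy': 187.0136363897445, 'dist': array([0.04603597, 0.        , 0.        , 0.        , 0.        ]), 'view': array([[ 3.22437215e-03, -9.99957646e-01, -8.62031015e-03,
         2.89931726e+01],
       [-9.81656614e-01, -1.52181605e-03, -1.90651453e-01,
         6.02081787e+02],
       [ 1.90630259e-01,  9.07691571e-03, -9.81619944e-01,
         1.22946443e+03],
       [ 0.00000000e+00,  0.00000000e+00,  0.00000000e+00,
         1.00000000e+00]])}
```

View pics/top0.png

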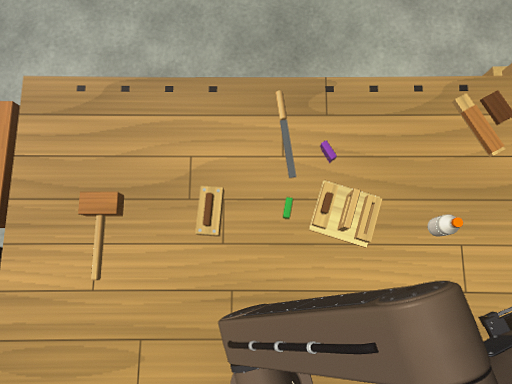

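View pics/scene0.png

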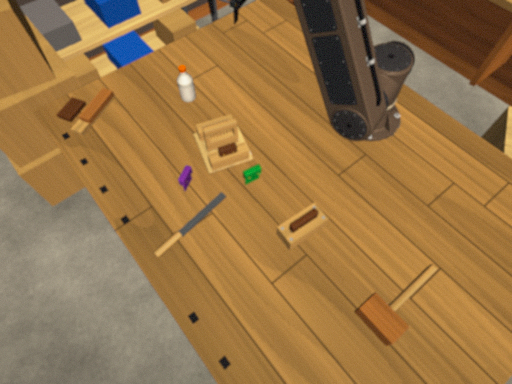

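The top view shows the wide scraper in the filing block at (209,210) and the caddy at (345,212). In the caddy are the narrow scraper at (327,203), the handle at about (350,210) and the empty slot at (370,217). The green (288,207) and purple (328,151) pieces are look-alikes, and the mallet, file and glue are clear of the route. The dark-brown grip in the screwed block fits the description of the scraper. I'll confirm that in an enlarged crop.

```bash
python3 - <<'E'
import cv2,numpy as np
im=cv2.imread("pics/top0.png")
a=im[175:250,180:240]; b=im[175:250,305:390]
o=np.hstack([cv2.resize(x,None,fx=5.5,fy=5.5,interpolation=cv2.INTER_CUBIC) for x in(a,b)])
for r in range(0,75,10): cv2.putText(o,str(175+r),(0,int(r*5.5)+5),0,.35,(0,0,255),1); cv2.line(o,(22,int((r+.5)*5.5)),(o.shape[1],int((r+.5)*5.5)),(0,0,255),1)
for c0,x0,w in((180,0,60),(305,330,85)):
  for c in range(0,w,10): x=int(x0+(c+.5)*5.5); cv2.line(o,(x,0),(x,412),(255,0,0),1); cv2.putText(o,str(c0+c),(x,410),0,.35,(255,0,0),1)
cv2.imwrite("pics/crop1.png",o)
E
```

```text
(no output)
```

View pics/crop1.png

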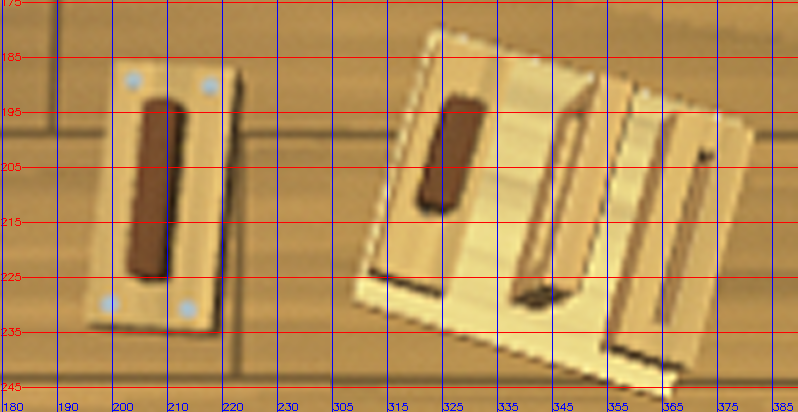

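The crop confirms it. The grip in the filing block, with screws at its corners, is about 33 px long against about 20 px for the narrow one in the caddy, so it is the wide scraper. The empty slot runs from (372,203) to (365,232).

```bash
cat > h.py <<'E'
from cell import env,cams
import cv2,numpy as np
from scipy.optimize import least_squares
def proj(P,i):
    v=i["view"]; r=cv2.Rodrigues(v[:3,:3])[0]
    K=np.array([[i["fx"],0,i["cx"]],[0,i["fy"],i["cy"]],[0,0,1]])
    return cv2.projectPoints(np.float64(P).reshape(-1,1,3),r,v[:3,3],K,np.float64(i["dist"]))[0].reshape(-1,2)
def place(p,L):
    c,s=np.cos(p[2]),np.sin(p[2]); L=np.float64(L)
    return np.c_[p[0]+c*L[:,0]-s*L[:,1],p[1]+s*L[:,0]+c*L[:,1],L[:,2]]
def fit(L,px,i,p0):
    s=least_squares(lambda p:(proj(place(p,L),i)-px).ravel(),p0,loss="soft_l1")
    return s.x,np.round(proj(place(s.x,L),i)-px,1).tolist()
def shot(n,name):
    i=cams.camera_info(n); im=cams.read_camera(n); cv2.imwrite(f"pics/{name}.png",im)
    np.save(f"pics/{name}.npy",i,allow_pickle=True); return i,im
def info(name): return np.load(f"pics/{name}.npy",allow_pickle=True).item()
E
python3 - <<'E'
from h import *
i=cams.camera_info("top")
print(fit([[75,35,55],[75,-35,55],[-75,35,55],[-75,-35,55]],np.array([[200.2,185.4],[222.5,187],[195,233.6],[218.,235]]),i,[600,150,0]))
print(fit([[85,95,10],[85,-95,10],[-85,95,10],[-85,-95,10],[50,-70,55],[-50,-70,55]],np.array([[323.6,180],[381.8,198.5],[309,228.7],[366,246.9],[372,202],[364.5,232]]),i,[550,-200,-.2]))
print(cams.camera_info("wrist"))
s=env.state();print(s["eef_pos"],s["tcp_rot"])
from scipy.spatial.transform import Rotation as R
print(R.from_euler("xyz",s["tcp_rot"]).as_matrix().round(3))
E
```

```text
(array([ 5.29566027e+02,  1.92572942e+02, -7.07284788e-02]), [[0.0, 0.2], [-0.1, 0.2], [0.2, -0.3], [-0.1, -0.1]])
(array([ 5.28337339e+02, -2.36492021e+02, -3.12860837e-01]), [[-0.2, -1.1], [-1.5, -1.7], [-0.7, -0.1], [0.3, 0.5], [1.5, 0.4], [0.4, 1.2]])
{'fx': 338.47799113647017, 'fy': 338.47799113647017, 'cx': 256.67251380568507, 'cy': 185.2787869967243, 'dist': array([-0.01095611,  0.        ,  0.        ,  0.        ,  0.        ]), 'view': array([[ 3.91701288e-01, -9.20089270e-01, -2.41593538e-03,
        -6.23011389e+02],
       [-8.86244023e-01, -3.77995709e-01,  2.67751331e-01,
        -3.00909622e+01],
       [-2.47268340e-01, -1.02737433e-01, -9.63485022e-01,
         3.91078818e+02],
       [ 0.00000000e+00,  0.00000000e+00,  0.00000000e+00,
         1.00000000e+00]])}
[ 244.98154129 -574.77239209  228.09968864] [-1.67586899  1.56979399  1.86855447]
[[-0.     0.392 -0.92 ]
 [ 0.001 -0.92  -0.392]
 [-1.    -0.001 -0.   ]]
```

Emit:
carry_out:
  grip: [-1, -1, -1, -1, -1]
  linear:
    - [0, -0.04, -0.0786]
    - [0, -0.04, -0.0786]
    - [0, -0.04, -0.0786]
    - [0, -0.04, -0.0786]
    - [0, -0.04, -0.0786]
  turn: [0, 0, 0, 0, 0]

```text
t: 0.6
eef_pos: [387.4, -404.4, 228.5]
tcp_rot: [-1.368, 1.57, 2.176]
ft_force: [1.1, 0.1, -0.3]
opening: 1.0
```

Emit:
carry_out:
  grip: [-1, -1, -1, -1, -1]
  linear:
    - [0, -0.04, -0.0786]
    - [0, -0.04, -0.0786]
    - [0, -0.04, -0.0786]
    - [0, -0.04, -0.0786]
    - [0, -0.04, -0.0786]
  turn: [0, 0, 0, 0, 0]

```text
t: 1.1
eef_pos: [529.0, -235.3, 228.4]
tcp_rot: [-0.738, 1.57, 2.806]
ft_force: [0.4, -0.8, -0.2]
opening: 0.998
```

Emit:
carry_out:
  grip: [-1, -1, -1, -1, -1]
  linear:
    - [0, 0, 0]
    - [0, 0, 0]
    - [0, 0, 0]
    - [0, 0, 0]
    - [0, 0, 0]
  turn: [0.0456, 0.0456, 0.0456, 0.0456, 0.0456]

```text
t: 1.6
eef_pos: [528.1, -236.8, 228.3]
tcp_rot: [-0.126, 1.57, 2.697]
ft_force: [0.4, -0.3, -0.1]
opening: 0.999
```

Emit:
carry_out:
  grip: [-1, -1, -1]
  linear:
    - [0, 0, 0]
    - [0, 0, 0]
    - [0, 0, 0]
  turn: [0, 0, 0]

```text
t: 1.9
eef_pos: [528.1, -236.9, 228.5]
tcp_rot: [0.192, 1.571, 3.024]
ft_force: [0.4, -0.5, -0.3]
opening: 1.0
```

```bash
python3 - <<'E'
from h import *
i,im=shot("wrist","w1"); cv2.imwrite("pics/w1b.png",cv2.resize(im,(768,576),interpolation=cv2.INTER_CUBIC))
s=env.state(); print(s["t"],s["eef_pos"],s["tcp_rot"],s["joints"])
E
```

```text
1.95 [ 528.13290157 -236.93023024  228.58342891] [0.30549322 1.57071588 3.13613404] [-5.35781287e-01  4.25338594e-01  1.67487184e+00 -4.71439877e-05
  1.04145162e+00  1.34599068e+00]
```

View pics/w1b.png

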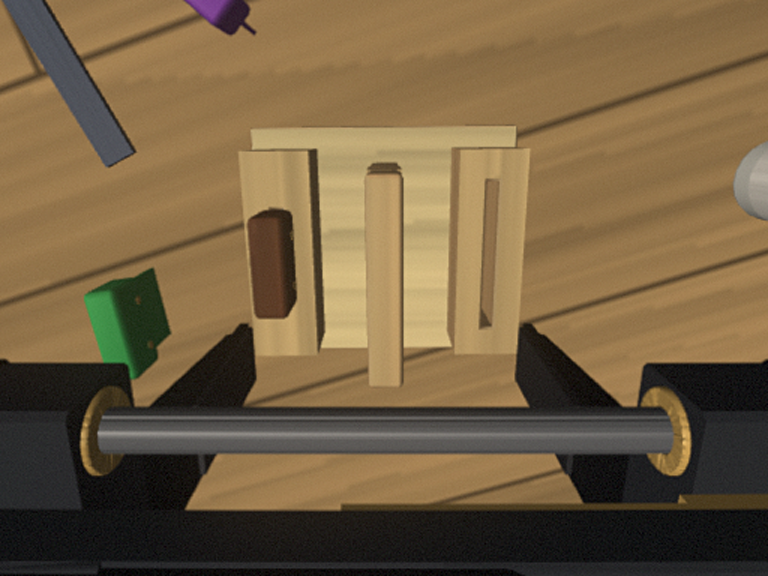

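The wrist view shows the narrow scraper on the left at (272,264) and the handle rail between (384,178) and (386,386). The empty slot on the right runs from (492,180) to (485,327).

```bash
python3 - <<'E'
from h import *
i=info("w1")
L=[[70,92,55],[70,48,55],[-70,92,55],[-70,48,55],[70,-48,55],[70,-92,55],[-70,-48,55],[-70,-92,55],[50,-66,55],[50,-74,55],[-50,-66,55],[-50,-74,55],[60,10,125],[60,-10,125],[-60,10,125],[-60,-10,125]]
px=np.array([[239,152],[317,150],[254,356],[319,353],[453,149],[529,149],[455,353],[518,353],[486,180],[498,180],[479,327],[491,327],[366,174],[402,174],[369,386],[403,386]],float)
px=(px+.5)/1.5-.5
for sel in (range(16),range(12),range(8,12),range(12,16)):
    sel=list(sel); p,r=fit(np.array(L)[sel],px[sel],i,[528,-236,-.31]); print(p.round(4),r)
    print("slot",place(p,[[0,-70,55]]).round(1),"handle",place(p,[[0,0,125]]).round(1))
E
```

```text
[ 5.259916e+02 -2.344900e+02 -2.985000e-01] [[-1.3, -0.6], [-6.8, 0.1], [0.7, 0.0], [-1.0, 1.6], [4.4, -0.5], [0.5, -1.1], [-0.5, 0.7], [-0.7, 0.2], [0.7, 0.1], [1.0, 0.0], [1.3, 0.0], [1.0, -0.1], [-2.2, -0.4], [0.4, -0.8], [-0.8, 2.6], [0.1, 2.4]]
slot [[ 505.4 -301.4   55. ]] handle [[ 526.  -234.5  125. ]]
[ 5.260062e+02 -2.342113e+02 -2.980000e-01] [[-1.6, -0.5], [-7.1, 0.2], [0.5, 0.1], [-1.2, 1.7], [4.1, -0.5], [0.2, -1.0], [-0.8, 0.7], [-0.9, 0.2], [0.4, 0.2], [0.7, 0.1], [1.1, 0.1], [0.8, -0.0]]
slot [[ 505.5 -301.1   55. ]] handle [[ 526.  -234.2  125. ]]
[ 5.266034e+02 -2.336088e+02 -3.026000e-01] [[-0.2, 0.1], [0.2, 0.0], [0.1, -0.0], [-0.1, -0.1]]
slot [[ 505.7 -300.4   55. ]] handle [[ 526.6 -233.6  125. ]]
[ 5.261202e+02 -2.350395e+02 -3.017000e-01] [[-1.3, -0.9], [1.3, -1.1], [-0.5, 2.3], [0.5, 2.1]]
slot [[ 505.3 -301.9   55. ]] handle [[ 526.1 -235.   125. ]]
```

Emit:
carry_out:
  grip: [-1, -1, -1, -1, -1]
  linear:
    - [0, 0, 0]
    - [0, 0, 0]
    - [0, -0.0857, 0.0058]
    - [0, -0.0857, 0.0058]
    - [0, -0.0857, 0.0058]
  turn: [-0.0385, -0.0385, 0, 0, 0]

```text
t: 2.45
eef_pos: [528.4, -106.9, 228.6]
tcp_rot: [0.489, 1.571, -2.723]
ft_force: [0.9, -0.6, 0.2]
opening: 1.003
```

Emit:
carry_out:
  grip: [-1, -1, -1, -1, -1]
  linear:
    - [0, -0.0857, 0.0058]
    - [0, -0.0857, 0.0058]
    - [0, -0.0857, 0.0058]
    - [0, -0.0857, 0.0058]
    - [0, -0.0857, 0.0058]
  turn: [0, 0, 0, 0, 0]

```text
t: 2.95
eef_pos: [529.3, 108.4, 228.8]
tcp_rot: [3.053, 1.57, -0.158]
ft_force: [-0.1, -0.4, -0.2]
opening: 1.002
```

Emit:
carry_out:
  grip: [-1, -1, -1, -1, -1]
  linear:
    - [0, -0.0857, 0.0058]
    - [0, -0.0857, 0.0058]
    - [0, 0, 0]
    - [0, 0, 0]
    - [0, 0, 0]
  turn: [0, 0, 0, 0, 0]

```text
t: 3.45
eef_pos: [529.9, 191.7, 228.5]
tcp_rot: [1.102, 1.57, -2.111]
ft_force: [0.5, -0.9, 0.1]
opening: 0.999
```

```bash
python3 - <<'E'
from h import *
i,im=shot("wrist","w2"); cv2.imwrite("pics/w2b.png",cv2.resize(im,(768,576),interpolation=cv2.INTER_CUBIC))
s=env.state(); print(s["t"],s["eef_pos"],s["tcp_rot"],s["joints"])
E
```

```text
3.5 [529.97165764 191.45674634 228.62885242] [ 1.32049737  1.57052157 -1.89328665] [ 2.29559904e-01  4.03672011e-01  1.71186665e+00 -2.73513555e-04
  1.02619810e+00  1.87268931e+00]
```

View pics/w2b.png

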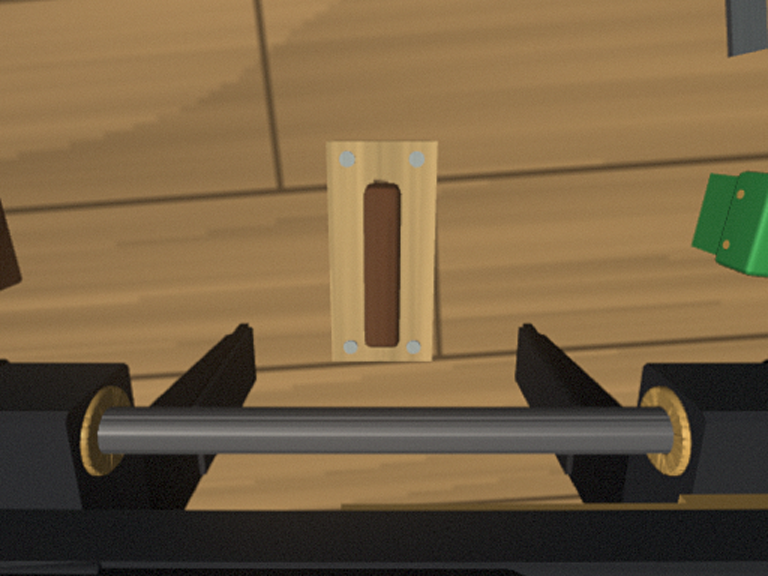

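The wide scraper's grip stands in the block at (382,265), running from (382,184) to (382,347). It is aligned with the jaws, and the block's corners are clear for a fit.

```bash
python3 - <<'E'
from h import *
i=info("w2")
def f(L,px,n): 
    px=(np.array(px,float)+.5)/1.5-.5; p,r=fit(L,px,i,[530,192,-.07]); print(n,p.round(4),r)
f([[75,35,55],[75,-35,55],[-75,35,55],[-75,-35,55]],[[327,141],[438,141],[332,361],[432,361]],"block")
f([[50,0,91],[-50,0,91],[0,11,91],[0,-11,91]],[[383,181],[382,348],[364,265],[400,265]],"grip")
E
```

```text
block [ 5.277097e+02  1.952163e+02 -7.470000e-02] [[-0.4, -0.2], [0.2, -0.0], [0.3, 0.0], [-0.2, 0.3]]
grip [ 5.310385e+02  1.946949e+02 -7.910000e-02] [[-0.2, -0.2], [-0.1, -2.7], [-0.2, 0.6], [0.5, 0.7]]
```

Emit:
carry_out:
  grip: [-1, -1, -1, -1, -1]
  linear:
    - [0, -0.007, 0.001]
    - [0.0773, 0, 0]
    - [0.0773, 0, 0]
    - [0.0773, 0, 0]
    - [0.0773, 0, 0]
  turn: [0.0017, 0, 0, 0, 0]

```text
t: 4.0
eef_pos: [529.9, 195.4, 72.9]
tcp_rot: [-2.934, 1.57, 0.129]
ft_force: [1.4, 0.3, 0.2]
opening: 1.0
```

Emit:
carry_out:
  grip: [-1, -1, 1, 1, 1]
  linear:
    - [0, 0, 0]
    - [0, 0, 0]
    - [0, 0, 0]
    - [0, 0, 0]
    - [0, 0, 0]
  turn: [0, 0, 0, 0, 0]

```text
t: 4.5
eef_pos: [530.2, 196.2, 75.4]
tcp_rot: [-2.872, 1.568, 0.193]
ft_force: [-0.7, -1.2, 0.4]
opening: 0.803
```

Emit:
carry_out:
  grip: [1, 1, 1, 1, 1]
  linear:
    - [0, 0, 0]
    - [0, 0, 0]
    - [0, 0, 0]
    - [0, 0, 0]
    - [0, 0, 0]
  turn: [0, 0, 0, 0, 0]

```text
t: 5.0
eef_pos: [529.6, 196.1, 73.9]
tcp_rot: [1.016, 1.571, -2.202]
ft_force: [0.5, 0.2, 0.3]
opening: 0.383
```

Emit:
carry_out:
  grip: [1, 1, 1, 1, 1]
  linear:
    - [0, 0, 0]
    - [0, 0, 0]
    - [0, 0, 0]
    - [0, 0, 0]
    - [0, 0, 0]
  turn: [0, 0, 0, 0, 0]

```text
t: 5.5
eef_pos: [529.6, 196.1, 74.0]
tcp_rot: [1.408, 1.571, -1.811]
ft_force: [-0.1, 0.4, -0.8]
opening: 0.231
```

Emit:
carry_out:
  grip: [1, 1, 1, 1, 1]
  linear:
    - [-0.04, 0, 0]
    - [-0.06, 0, 0]
    - [-0.08, 0, 0]
    - [-0.08, 0, 0]
    - [-0.06, 0, 0]
  turn: [0, 0, 0, 0, 0]

```text
t: 6.0
eef_pos: [529.8, 196.1, 236.5]
tcp_rot: [-2.859, 1.569, 0.206]
ft_force: [0.6, -0.9, -0.6]
opening: 0.229
```

```bash
python3 - <<'E'
from h import *
from scipy.spatial.transform import Rotation as R
s=env.state(); print(s["t"],s["eef_pos"],s["opening"],s["ft_force"],R.from_euler("xyz",s["tcp_rot"]).as_matrix().round(4))
E
```

```text
6.0 [529.75053287 196.12533889 236.46603389] 0.2293535111923352 [ 0.64414124 -0.9343336  -0.57922238] [[ 1.80e-03 -7.68e-02 -9.97e-01]
 [ 4.00e-04 -9.97e-01  7.68e-02]
 [-1.00e+00 -5.00e-04 -1.70e-03]]
```

Emit:
carry_out:
  grip: [1, 1, 1, 1, 1]
  linear:
    - [0, 0.04, 0]
    - [0, 0.0829, -0.0023]
    - [0, 0.0829, -0.0023]
    - [0, 0.0829, -0.0023]
    - [0, 0.0829, -0.0023]
  turn: [0, 0, 0, 0, 0]

```text
t: 6.5
eef_pos: [519.5, 9.0, 234.0]
tcp_rot: [2.816, 1.571, -0.402]
ft_force: [1.1, 0.2, -1.6]
opening: 0.23
```

Emit:
carry_out:
  grip: [1, 1, 1, 1, 1]
  linear:
    - [0, 0.0829, -0.0023]
    - [0, 0.0829, -0.0023]
    - [0, 0.0829, -0.0023]
    - [0, 0.0829, -0.0023]
    - [0, 0.0829, -0.0023]
  turn: [0, 0, 0, 0, 0]

```text
t: 7.0
eef_pos: [509.3, -198.2, 234.0]
tcp_rot: [-2.495, 1.571, 0.569]
ft_force: [-0.1, -0.2, -0.9]
opening: 0.227
```

Emit:
carry_out:
  grip: [1, 1, 1, 1, 1]
  linear:
    - [0, 0.0829, -0.0023]
    - [0, 0.0829, -0.0023]
    - [0, 0.0429, -0.0023]
    - [0, 0, 0]
    - [0, 0, 0]
  turn: [0, 0, 0, 0.036, 0.0357]

```text
t: 7.5
eef_pos: [504.8, -301.7, 233.6]
tcp_rot: [-0.393, 1.57, 2.441]
ft_force: [-0.4, 0.4, -0.9]
opening: 0.231
```

Emit:
carry_out:
  grip: [1, 1, 1, 1, 1]
  linear:
    - [0.06, 0, 0]
    - [0.06, 0, 0]
    - [0.04, 0, 0]
    - [0, 0, 0]
    - [0, 0, 0]
  turn: [0, 0, 0, 0, 0]

```text
t: 8.0
eef_pos: [505.3, -301.0, 154.4]
tcp_rot: [-0.217, 1.571, 2.623]
ft_force: [-0.9, -0.2, -0.2]
opening: 0.23
```

```bash
python3 - <<'E'
from h import *
from scipy.spatial.transform import Rotation as R
i,im=shot("wrist","w3"); cv2.imwrite("pics/w3b.png",cv2.resize(im,(768,576),interpolation=cv2.INTER_CUBIC))
s=env.state(); print(s["t"],s["eef_pos"],s["opening"],s["ft_force"],R.from_euler("xyz",s["tcp_rot"]).as_matrix().round(4))
E
```

```text
8.05 [ 505.59004349 -301.17984745  155.05247538] 0.2283057645300197 [ 0.26276355  0.00694294 -0.78678948] [[ 1.000e-03 -2.976e-01 -9.547e-01]
 [-8.000e-04 -9.547e-01  2.976e-01]
 [-1.000e+00  5.000e-04 -1.200e-03]]
```

View pics/w3b.png

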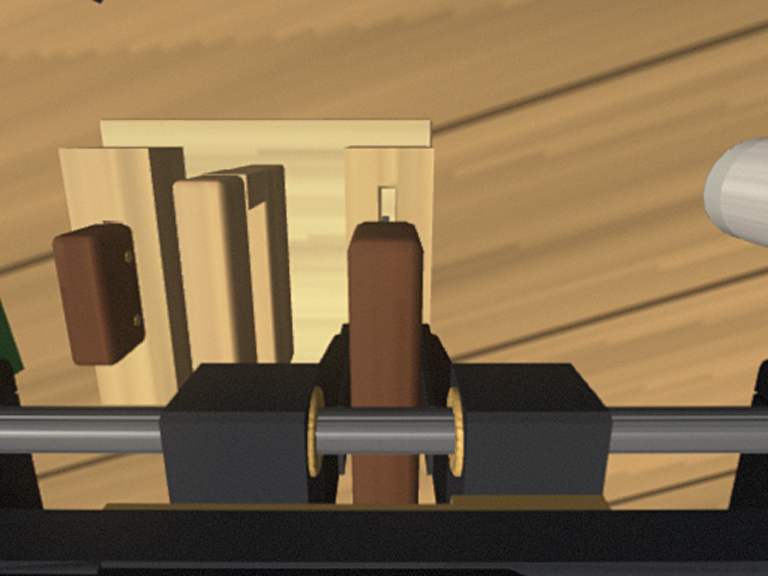

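The slot's far end shows at (388,187). The grip spans x = 349–421 px just in front of it, and the blade is visible at (385,218). I'll fit both from this same view so the offset is relative.

```bash
python3 - <<'E'
from h import *
i=info("w3"); sc=lambda p:(np.array(p,float)+.5)/1.5-.5
p,r=fit([[70,-48,55],[70,-92,55],[50,-66,55],[50,-74,55],[85,95,10],[85,-95,10]],sc([[345,147],[434,147],[379.5,187],[396.5,187],[101,120],[432,120]]),i,[526,-234,-.3])
print(p.round(4),r,place(p,[[0,-70,55]]).round(2))
c,s=np.cos(p[2]),np.sin(p[2])
# slot far end and mid-slot lateral prediction with yaw -.3
z=155-19+36
g,r=fit([[50,0,z],[10,11,z],[10,-11,z],[20,11,z],[20,-11,z]],sc([[385,222],[351,330],[420,330],[350.5,300],[420.5,300]]),i,[505,-301,-.3]); print(g.round(4),r)
d=g[:2]-place(p,[[0,-70,55]])[0,:2]; print("scraper-slot in caddy x,y",c*d[0]+s*d[1],-s*d[0]+c*d[1])
g=np.array([505.6,-301.2,-.302]); print(proj(place(g,[[50,0,z],[10,11,z],[10,-11,z]]),i)*1.5+.25)
b=place(g,[[45,1.5,z-36],[45,-1.5,z-36],[45,1.5,z-78],[45,-1.5,z-78]]);print("blade",proj(b,i)*1.5+.25)
im=cv2.imread("pics/w3.png")[105:165,225:300]; o=cv2.resize(im,None,fx=8,fy=8,interpolation=cv2.INTER_CUBIC); cv2.imwrite("pics/w3c.png",o)
E
```

```text
[ 5.256958e+02 -2.350665e+02 -2.982000e-01] [[-0.9, 0.0], [0.1, -0.3], [0.9, 0.9], [0.3, 0.9], [-2.5, -0.2], [0.5, -1.6]] [[ 505.13 -301.98   55.  ]]
[ 5.152500e+02 -3.032995e+02 -3.001000e-01] [[0.0, -19.0], [-2.3, 1.7], [2.2, 1.6], [-2.5, -0.2], [2.3, -0.3]]
scraper-slot in caddy x,y 10.062705812439752 1.7094164839939965
[[388.56400743 229.67371171]
 [351.16866307 363.53155641]
 [425.62539472 363.56150987]]
blade [[383.75646702 225.52329643]
 [392.44856236 225.52219332]
 [384.23818989 208.79530073]
 [391.29937444 208.79393601]]
```

View pics/w3c.png

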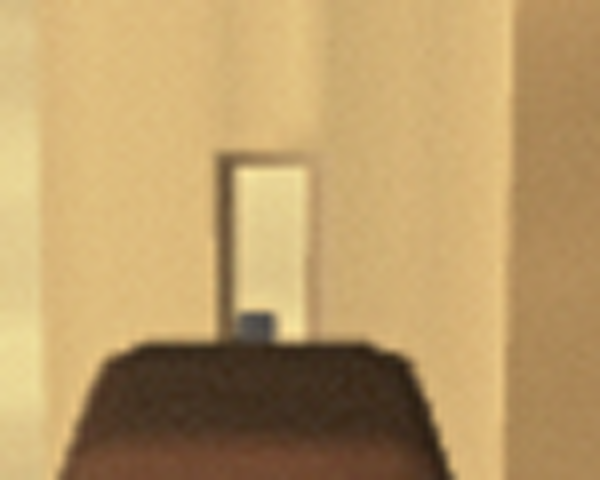

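```bash
python3 - <<'E'
from h import *
i=info("w3")
def un(px,z):
    s=least_squares(lambda q:(proj([[q[0],q[1],z]],i)-px).ravel(),[520,-300]); return s.x
c,s=np.cos(-.3),np.sin(-.3)
cr=lambda x,y:np.array([225+(x+.5)/8-.5,105+(y+.5)/8-.5])
loc=lambda w:np.array([c*(w[0]-505.6)+s*(w[1]+301.2),-s*(w[0]-505.6)+c*(w[1]+301.2)]).round(2)
for n,x,y,z in(("slotL",217,153,55),("slotR",319,153,55),("slotLin",233,165,53.5),("slotRin",308,165,53.5),("bladeL",237,312,94),("bladeR",275,312,94),("blkL",40,150,55),("blkR",510,150,55),("gripL",110,355,172),("gripR",410,355,172),("gripend",260,343,166)):
    print(n,loc(un(cr(x,y),z)))
i0=i;i=info("w1")
for x,y in((486,180),(498,180),(479,327),(491,327)): print("w1",loc(un((np.array([x,y])+.5)/1.5-.5,55)))
E
```

```text
slotL [51.06  4.75]
slotR [51.04 -4.73]
slotLin [49.81  3.28]
slotRin [49.79 -3.74]
bladeL [42.11  2.57]
bladeR [42.1  -0.47]
blkL [51.38 21.2 ]
blkR [ 51.28 -22.48]
gripL [51.68  8.33]
gripR [51.65 -7.04]
gripend [51.31  0.65]
w1 [49.98  4.48]
w1 [49.91 -3.18]
w1 [-50.1    5.05]
w1 [-50.18  -3.24]
```

Emit:
carry_out:
  grip: [1, 1, 1, 1, 1]
  linear:
    - [0, 0.0017, -0.002]
    - [0.03, 0, 0]
    - [0.03, 0, 0]
    - [0.015, 0, 0]
    - [0, 0, 0]
  turn: [0, 0, 0, 0, 0]

```text
t: 8.55
eef_pos: [505.8, -302.0, 116.4]
tcp_rot: [-0.211, 1.57, 2.629]
ft_force: [-0.0, 0.1, -0.7]
opening: 0.232
```

Emit:
carry_out:
  grip: [1, 1, 1, 1, 1]
  linear:
    - [0.008, 0, 0]
    - [0.008, 0, 0]
    - [0.008, 0, 0]
    - [0, 0, 0]
    - [0, 0, 0]
  turn: [0, 0, 0, 0, 0]

```text
t: 9.05
eef_pos: [505.9, -302.0, 104.5]
tcp_rot: [0.28, 1.571, 3.119]
ft_force: [-0.4, 0.3, -0.9]
opening: 0.232
```

Emit:
carry_out:
  grip: [1, 1, 1, 1, 1]
  linear:
    - [0.01, 0, 0]
    - [0.01, 0, 0]
    - [0.01, 0, 0]
    - [0.01, 0, 0]
    - [0, 0, 0]
  turn: [0, 0, 0, 0, 0]

```text
t: 9.55
eef_pos: [505.6, -301.9, 83.7]
tcp_rot: [-0.286, 1.57, 2.553]
ft_force: [-0.0, -0.0, -0.5]
opening: 0.23
```

Emit:
carry_out:
  grip: [1, 1, 1, 1, 1]
  linear:
    - [0.006, 0, 0]
    - [0.006, 0, 0]
    - [0.006, 0, 0]
    - [0, 0, 0]
    - [0, 0, 0]
  turn: [0, 0, 0, 0, 0]

```text
t: 10.05
eef_pos: [505.9, -302.1, 75.5]
tcp_rot: [1.34, 1.571, -2.104]
ft_force: [-0.2, -0.1, -0.7]
opening: 0.226
```

Emit:
carry_out:
  grip: [1, 1, 1, 1, 1]
  linear:
    - [0.002, 0, 0]
    - [0.002, 0, 0]
    - [0, 0, 0]
    - [0, 0, 0]
    - [0, 0, 0]
  turn: [0, 0, 0, 0, 0]

```text
t: 10.55
eef_pos: [506.0, -302.1, 73.9]
tcp_rot: [2.695, 1.57, -0.749]
ft_force: [-1.8, 0.6, 5.5]
opening: 0.229
```

Emit:
carry_out:
  grip: [0.16, 0.16, 0.16, 0.16, 0.16]
  linear:
    - [0, 0, 0]
    - [0, 0, 0]
    - [0, 0, 0]
    - [0, 0, 0]
    - [0, 0, 0]
  turn: [0, 0, 0, 0, 0]

```text
t: 11.05
eef_pos: [505.9, -302.0, 73.4]
tcp_rot: [0.877, 1.571, -2.567]
ft_force: [0.1, 0.2, -0.0]
opening: 0.417
```

Emit:
carry_out:
  grip: [0.16, 0.16, 0.16, 0.16, 0.16]
  linear:
    - [-0.02, 0, 0]
    - [-0.06, 0, 0]
    - [-0.08, 0, 0]
    - [-0.08, 0, 0]
    - [-0.06, 0, 0]
  turn: [0, 0, 0, 0, 0]

```text
t: 11.55
eef_pos: [506.0, -302.1, 226.9]
tcp_rot: [2.77, 1.568, -0.673]
ft_force: [0.2, -0.4, 0.1]
opening: 0.423
```

Emit:
carry_out:
  grip: [0.16, 0.16, 0.16, 0.16, 0.16]
  linear:
    - [0, -0.07, 0]
    - [0, -0.07, 0]
    - [0, 0, 0]
    - [0, 0, 0]
    - [0, 0, 0]
  turn: [0, 0, 0, 0, 0]

```text
t: 12.05
eef_pos: [526.6, -235.8, 223.8]
tcp_rot: [2.409, 1.57, -1.035]
ft_force: [-0.7, 0.4, 0.0]
opening: 0.418
```

```bash
python3 - <<'E'
from h import *
from scipy.spatial.transform import Rotation as R
i,im=shot("wrist","w4"); cv2.imwrite("pics/w4b.png",cv2.resize(im,(768,576),interpolation=cv2.INTER_CUBIC))
s=env.state(); print(s["t"],s["eef_pos"],s["opening"],s["ft_force"],R.from_euler("xyz",s["tcp_rot"]).as_matrix().round(4))
E
```

```text
12.1 [ 526.49993271 -235.93723605  223.66496692] 0.4186283621731276 [-1.11686925 -0.38721323  0.12682732] [[ 0.000e+00 -2.983e-01 -9.545e-01]
 [-2.000e-04 -9.545e-01  2.983e-01]
 [-1.000e+00  2.000e-04 -1.000e-04]]
```

View pics/w4b.png

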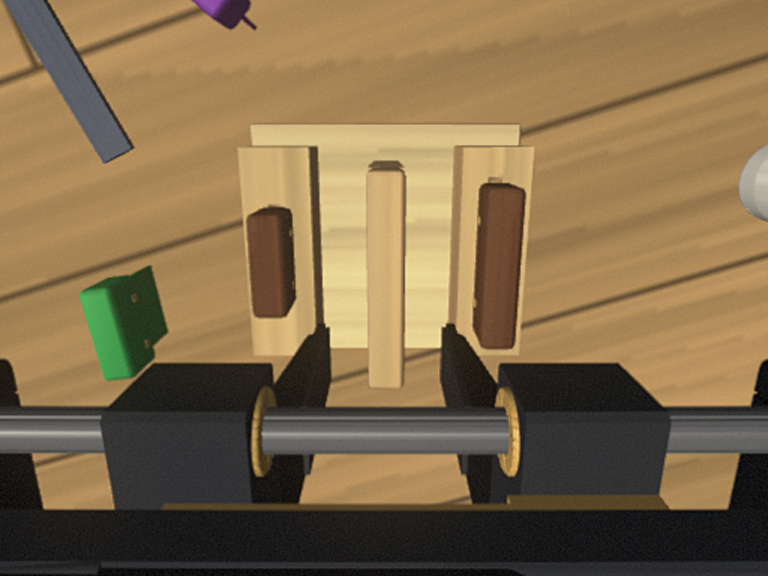

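The wide scraper is seated flush at (500,265), level with the narrow one. The rail between (386,172) and (387,386) is centred between the jaws, so I'm going down to pinch it.

Emit:
carry_out:
  grip: [0.16, 0.16, 0.16, 0.16, 0.16]
  linear:
    - [0.0578, -0.0006, 0]
    - [0.0578, 0, 0]
    - [0.0578, 0, 0]
    - [0.0578, 0, 0]
    - [0, 0, 0]
  turn: [0, 0, 0, 0, 0]

```text
t: 12.6
eef_pos: [525.2, -235.0, 104.8]
tcp_rot: [-0.211, 1.565, 2.627]
ft_force: [-0.6, -0.1, -0.0]
opening: 0.419
```

Emit:
carry_out:
  grip: [1, 1, 1, 1, 1]
  linear:
    - [0, 0, 0]
    - [0, 0, 0]
    - [0, 0, 0]
    - [0, 0, 0]
    - [0, 0, 0]
  turn: [0, 0, 0, 0, 0]

```text
t: 13.1
eef_pos: [527.3, -235.5, 109.4]
tcp_rot: [2.751, 1.568, -0.692]
ft_force: [-3.2, -2.0, 7.0]
opening: 0.208
```

Emit:
carry_out:
  grip: [1, 1, 1, 1, 1]
  linear:
    - [0, 0, 0]
    - [0, 0, 0]
    - [0, 0, 0]
    - [-0.01, 0, 0]
    - [0, 0, 0]
  turn: [0, 0, 0, 0, 0]

```text
t: 13.6
eef_pos: [526.7, -234.7, 113.3]
tcp_rot: [-0.82, 1.571, 2.02]
ft_force: [0.3, -0.3, -7.0]
opening: 0.208
```

Emit:
carry_out:
  grip: [1, 1, 1, 1, 1]
  linear:
    - [-0.01, 0, 0]
    - [-0.02, 0, 0]
    - [-0.02, 0, 0]
    - [-0.02, 0, 0]
    - [-0.02, 0, 0]
  turn: [0, 0, 0, 0, 0]

```text
t: 14.1
eef_pos: [526.9, -234.9, 159.1]
tcp_rot: [2.846, 1.57, -0.598]
ft_force: [-0.2, 0.2, -8.3]
opening: 0.206
```

Emit:
carry_out:
  grip: [1, 1, 1, 1, 1]
  linear:
    - [-0.02, 0, 0]
    - [-0.02, 0, 0]
    - [-0.02, 0, 0]
    - [-0.02, 0, 0]
    - [-0.01, 0, 0]
  turn: [0, 0, 0, 0, 0]

```text
t: 14.6
eef_pos: [527.0, -235.1, 204.1]
tcp_rot: [2.844, 1.57, -0.6]
ft_force: [-0.0, 0.4, -8.2]
opening: 0.207
```

Emit:
carry_out:
  grip: [1, 1, 1, 1, 1]
  linear:
    - [-0.004, 0, 0]
    - [0, 0, 0]
    - [0, 0, 0]
    - [0, 0, 0]
    - [0, 0, 0]
  turn: [0, 0, 0, 0, 0]

```text
t: 15.1
eef_pos: [526.7, -234.9, 204.6]
tcp_rot: [-0.079, 1.57, 2.76]
ft_force: [-0.6, -0.4, -6.7]
opening: 0.211
```

Emit:
carry_out:
  grip: [1, 1, 1, 1, 1]
  linear:
    - [0, 0, 0]
    - [0, 0, 0]
    - [0, 0, 0]
    - [0, 0, 0]
    - [0, 0, 0]
  turn: [0, 0, 0, 0, 0]

```text
t: 15.6
eef_pos: [526.8, -234.9, 204.9]
tcp_rot: [2.025, 1.571, -1.419]
ft_force: [0.3, 0.4, -7.9]
opening: 0.207
```

```bash
python3 - <<'E'
from h import *
i,im=shot("wrist","w5"); j,b=shot("scene","s5")
a=cv2.resize(im,(480,360)); b=cv2.resize(b[90:210,150:310],(480,360),interpolation=cv2.INTER_CUBIC)
cv2.imwrite("pics/w5b.png",cv2.resize(np.hstack([a,b]),(800,300)))
s=env.state(); print(s["t"],s["eef_pos"],s["opening"],s["ft_force"],s["moment"],abs(s["qvel"]).max())
E
```

```text
15.7 [ 526.80426409 -234.93171822  204.94620378] 0.2089961403526614 [ 0.15580877  0.72285766 -6.64418125] [ 0.09599158 -0.03231857 -0.00769213] 0.000407152303206281
```

View pics/w5b.png

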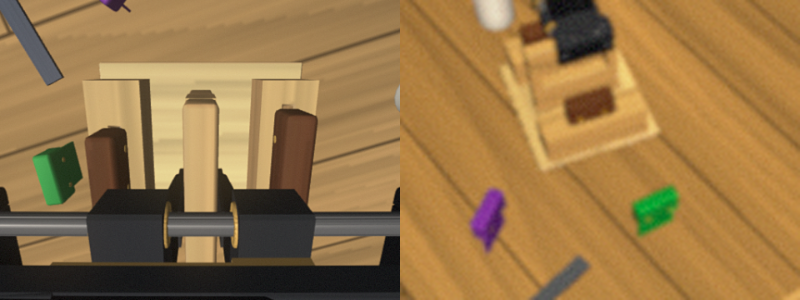

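The caddy hangs clear, with both scrapers seated: narrow at (107,165), wide at (293,155). I'll check the tilt numerically before handing in.

```bash
python3 - <<'E'
from h import *
from scipy.spatial.transform import Rotation as R
i=info("w5")
L=np.array([[85,95,10],[85,-95,10],[70,92,55],[70,-92,55],[60,10,125],[60,-10,125]],float)
px=(np.array([[99,63],[300,63],[83,80],[319,80],[183,101],[218,101]])+.5)*1.28-.5
f=lambda p:(proj(R.from_euler("ZYX",[p[3],p[4],p[5]]).apply(L)+p[:3],i)-px).ravel()
s=least_squares(f,[526,-235,97,-.3,0,0],loss="soft_l1"); print(s.x.round(3),s.fun.round(1))
f0=lambda q:f([q[0],q[1],97,q[2],q[3],0]); s=least_squares(f0,[526,-235,-.3,0]); print("z fixed",s.x.round(3),s.fun.round(1))
f1=lambda q:f([q[0],q[1],q[2],q[3],0,0]); s=least_squares(f1,[526,-235,97,-.3]); print("level",s.x.round(3),s.fun.round(1))
E
```

```text
[ 5.24348e+02 -2.32751e+02  9.29380e+01 -3.02000e-01  1.80000e-02
  5.00000e-03] [-0.3 -0.1  1.7 -0.1  0.3  0.2 -2.5  0.1 -1.1 -0.   1.7 -0.1]
z fixed [ 5.23459e+02 -2.32910e+02 -3.02000e-01  3.00000e-02] [-1.1  0.9  3.9  0.7 -1.4  0.7  0.3  0.6 -2.4 -0.7  1.6 -0.7]
level [ 5.25651e+02 -2.33587e+02  9.10020e+01 -3.02000e-01] [ 0.4 -1.8  2.4 -2.   1.1 -0.6 -2.3 -0.8 -1.6  1.6  0.8  1.6]
```

The tilt comes out at 0.02–0.03 rad, inside the 0.10 limit, and the caddy is still at about 95 mm.

```bash
python3 -c "
from h import *
print(env.job_done()); s=env.state(); print(s['t'],s['eef_pos'],s['opening'],s['ft_force'])"
```

```text
the job is handed in; nothing more can be done
None
the job is handed in; nothing more can be done
```

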